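Push the finished spice jar through the waste caddy's sprung flap

TASK

The spice jar is finished with: throw it into the waste caddy. Push it bottom first through the sprung flap in the caddy's sloped face until it has dropped right inside and the flap has swung shut behind it. Leave the salt shaker and the pepper mill standing where they are.

Things in the scene. Friction and masses are not known exactly. Their poses are not given: they have to be found in the camera images.
- spice_jar: Cylindrical glass spice jar with a black screw cap, 41 mm in diameter over its whole height of 105 mm (cap: the top 21 mm), 0.08 to 0.15 kg, standing upright and loose among the shaker and the mill. Origin: centre of its underside; z along its axis towards the cap.
- spice_jar_mid (a point): Middle of the spice jar, on its axis, 52.5 mm above its underside.
- caddy: Fixed waste caddy: closed steel wedge box, 180 mm deep (x), 170 wide (y), 120 high in front, 246 at the back. Origin: centre of its underside; x points to its high back, z up. Its top is one sloped face, rising 35 degrees to the back; the only way in is the black square collar in the middle of its width, 15 mm proud of it and square to it. Floor inside: 12 mm above the worktop.
- caddy_mouth (a point): Centre of the collar's rim; (-0.025, 0, 0.184) in the caddy's frame, whose axes it shares. The collar is 58 x 58 mm inside (two sides parallel to y), 68 x 68 outside. Its axis inward is (sin 35, 0, -cos 35) = (0.574, 0, -0.819) in the caddy's axes: 35 degrees from vertical. Open fingers do not fit inside: grip the jar by its cap end.
- caddy_throat (a point): Centre of the shut flap's outer face, on the collar's axis 21 mm in from the rim; in the caddy's frame (-0.013, 0, 0.167). Its axes are the caddy's.
- flap (a joint): Metal flap across the collar, 21 mm in from the rim: 0 shut, up to 1.5 rad as it swings inward; hinged at the collar's upper (back) side, shut by a spring; 2 to 12 N open it. It then rubs on the jar's side: a jar let go there may slide in by itself or stay stuck and then need a push on its top with shut fingers (they fit inside the collar), to at most 40 mm below the rim.
- shaker: Salt shaker of clear glass with a grey dome top, 44 mm in diameter, 90 mm high, loose, standing; a bystander. Origin: centre of its underside, z up.
- pepper_mill: Turned dark wooden pepper mill, 58 mm in diameter, 165 mm high, loose, standing; a bystander. Origin: centre of its underside, z up.
Not all that is in view belongs to the job. Leave any green or red look-alike of the spice_jar alone.

How it is judged:
On the way:
1. the spice jar, its bottom in the collar, holds the flap open by more than 0.5 rad (distance between spice_jar and caddy_throat below 0.05 m and value of joint flap above 0.5 rad), for 0.1 s.
At the end, for the whole second after the job is handed in: The spice jar is inside the caddy (its middle within the caddy's walls and less than 100 mm above the caddy's underside) and the flap is shut to within 0.1 rad (z of spice_jar_mid in the frame of caddy between 0 and 0.1 m and x of spice_jar_mid in the frame of caddy between -0.09 and 0.09 m and y of spice_jar_mid in the frame of caddy between -0.085 and 0.085 m and value of joint flap below 0.1 rad); the robot touches nothing.
It fails at once if the salt shaker is shifted by more than 30 mm or tipped by more than 0.5 rad (distance of shaker from where it was at the start of the episode above 0.03 m or angle between shaker's own z axis and vertical above 0.5 rad).
It fails at once if the pepper mill is shifted by more than 30 mm or tipped by more than 0.5 rad (distance of pepper_mill from where it was at the start of the episode above 0.03 m or angle between pepper_mill's own z axis and vertical above 0.5 rad).
It also fails if it takes over 50 s, if anything falls off the work surface, if the arm or the gripper's body presses on something with over 40 N, if the wrist force passes 120 N, or if a joint passes its speed limit or range.

ROBOT

A 7-joint arm with a two-finger parallel gripper is mounted at the origin on a cart in front of the work surface, level with it; the furniture and walls round the work are solid. World frame = base frame: x ahead of the robot, y to its left, z up, the work surface at z = 0. Lengths are in m, angles in rad, forces in N, time in s.
With the tool pointing down it reaches from about 0.35 to 0.9 m from the base axis. Payload 19.9 kg.
Tool frame: the origin (TCP) lies where the fingers leave the gripper's body, on its centre line; the fingertips stand 97 mm ahead of it and the grasp point (between the pads) lies 78 mm ahead of it (bot.tip_extent is the distance from the TCP to the fingertips, in m); z points along the fingers, y is the line along which they close (so a half turn about z gives the same grasp; the last joint's range is limited). The gripper opens to 94 mm and grips with 3 to 60 N. Pads are 16 mm wide; open, the fingers measure 119 mm over their backs; the gripper's body (75 mm by 177 mm) begins 78 mm behind the grasp point.
Start: joints at [1.194, 0.417, -0.01, 1.614, 0.005, 1.111, -0.053], TCP at [0.206, -0.59, 0.303] pointing down, gripper open.
Joint ranges: [-2.81, 2.81], [-0.39, 2.02], [-1.27, 1.25], [0.06, 2.57], [-1.19, 4.33], [0.19, 2], [-2.82, 2.82]. Speed limits (rad/s): [1.89, 1.89, 2.39, 2.39, 3.01, 3.01, 3.01].

INTERFACE

Orientations are given as a 3x3 rotation matrix whose columns are the frame's x, y, z axes.
In Python, from rig import bot, snapshot, finder gives the robot as it stands. The module is installed in compiled form; this text tells all that it offers.
- The arm moves only by the tool carry_out, never from a script. Its argument "increments" is a list of rows, each an object with "travel": the shift along the tool's x, y, z in mm, a list of three; "angular": the turn, a rotation vector about the tool's x, y, z in rad, a list of three; "gripper": the closure, from 0 (fully open) to 1 (shut). A call has exactly 8 rows; each row is the pose to reach, as a shift and turn from the pose commanded when the call began, along the tool's axes at that moment; what a row does not reach only later rows make up. A row lasts 1/8 s, in which the tool goes at most 62.5 mm and 10.7 degrees, less where a joint would pass 70% of its speed; a pose out of reach is approached as far as the arm can. A call with a gripper value outside its range is refused whole. The fingers move at their own pace and stop on an object; "force" is the grip in N (left out, the last holds). Time passes only in rows, so rows that repeat a pose let the fingers close, or fill a call up. It gives the time, the measured TCP pose, the force, the opening and the grip force at its end, in the units of the state.
- bot.observe(): the state, without advancing time (a new reading comes with each control period).
- snapshot(name): name is "scene" or "side" or "wrist"; returns a dict with "image" (400x640x3 uint8, red, green, blue), "camera_matrix" (3x3 intrinsics, pixels), "extrinsics" (4x4, takes a point from world to camera coordinates). Camera axes: x right, y down, z forward; pixel columns grow to the right and rows downward; lengths in m; the calibration is good to about 2 mm. The wrist camera is an equidistant fisheye: a pixel r from the principal point sees the ray r / f radians off the axis. A picture is of the moment at which its call begins. There is no depth.
- bot.finish_job(): hands the job in; it is judged then, once.
Trained networks look in a picture, given as the dict that the camera call returned (one of the last four; its "shot" number tells which), for a name from the list of things; names that differ only in an ending like _2 or _b are one class to them, and where a whole thing is asked for, a point or a joint stands for the part that bears it (a point fixed in the world has none). Each returns a list of dicts, best first, with "p" (0 to 1); they miss things now and then, are a little off and sometimes report something else, mostly with a low value. They report only what shows in the picture. A call takes as long as a camera call. They do not tell look-alikes from the thing itself.
- finder.spot_in(picture, target): "centre" ([x, y, z] in m, in world coordinates, good to about 4 mm: the middle of the surface that is visible of it).
- finder.tip_of(picture, target): "centre" ([x, y, z] in m, in world coordinates, good to about 4 mm: a listed point, or the origin of a listed thing).
The state is a dict: "time_s": time; "q": joint angles; "qvel": joint speeds; "joint_efforts": joint torques, N m; "ee_pos": TCP position; "orientation": TCP orientation; "contact_force": force on the tool from outside, world axes, zero at the start; "wrist_torque": the same for the moment, N m; "width": finger opening in m; "finger_force": force on a finger pad.
Only numpy, scipy, OpenCV 4.12 (cv2) and the standard library are available. Lean on these libraries where they do the work, as an engineer would, in place of code of your own. Each camera call takes 0.05 s, during which the arm holds its last target. There are 200 camera calls.

## Working session

There is one attempt and no reset: what is moved stays moved. The work goes in short steps, Python scripts to look and compute and a tool call to move; the robot and the scene stay as the last step left them, time stands still between calls to the robot, and variables do not carry over. Pictures are saved under pics/ and viewed, at most 10 in all, crops included, and the job is handed in when it is done.

Besides the shell and the picture viewer there is one more tool, called after "Call:" by a JSON object that holds its "name" and its "arguments". carry_out: Moves the arm, as the interface text tells. Its arguments: {"type":"object","properties":{"increments":{"type":"array","items":{"type":"object","properties":{"travel":{"type":"array","items":{"type":"number"}},"angular":{"type":"array","items":{"type":"number"}},"gripper":{"type":"number"}}}},"force":{"type":"number"}},"required":["increments"]}

```bash
mkdir -p pics
python3 - <<'E'
from rig import bot, snapshot, finder
import cv2,numpy as np
s=bot.observe();print(s['time_s'],s['ee_pos'],np.round(s['orientation'],3).tolist(),s['width'])
ims=[]
for c in ['scene','side']:
    p=snapshot(c);cv2.imwrite(f'pics/{c}0.png',p['image'][:,:,::-1])
    for t in ['spice_jar','shaker','pepper_mill','caddy','caddy_mouth','caddy_throat','spice_jar_mid']:
        for r in finder.tip_of(p,t)[:4]: print(c,t,np.round(r['centre'],3),round(r['p'],2))
    for t in ['spice_jar']:
        for r in finder.spot_in(p,t)[:4]: 
            P=p['camera_matrix']@(p['extrinsics']@np.r_[r['centre'],1])[:3]
            print(c,'spot',t,np.round(r['centre'],3),round(r['p'],2),(P/P[2])[:2].round())
E
```

```text
0.0 [ 0.20585384 -0.5898534   0.30201172] [[0.944, 0.33, -0.001], [0.33, -0.944, 0.001], [-0.0, -0.001, -1.0]] 0.09381552047386503
scene spice_jar [0.585 0.119 0.001] 0.84
scene spice_jar [0.508 0.112 0.001] 0.77
scene spice_jar [0.566 0.014 0.   ] 0.6
scene shaker [ 0.434  0.051 -0.007] 0.72
scene pepper_mill [0.461 0.264 0.001] 0.92
scene caddy [ 0.536 -0.195 -0.   ] 0.78
scene caddy_mouth [ 0.513 -0.178  0.185] 0.96
scene caddy_throat [ 0.526 -0.183  0.166] 0.82
scene spice_jar_mid [0.505 0.107 0.052] 0.82
scene spice_jar_mid [0.588 0.12  0.052] 0.63
scene spice_jar_mid [0.57  0.017 0.052] 0.58
scene spot spice_jar [0.569 0.133 0.066] 0.98 [267. 242.]
scene spot spice_jar [0.494 0.121 0.069] 0.94 [293. 254.]
scene spot spice_jar [0.549 0.025 0.074] 0.89 [307. 222.]
side spice_jar [ 0.568  0.017 -0.005] 0.98
side spice_jar [0.505 0.109 0.004] 0.85
side spice_jar [0.586 0.122 0.002] 0.83
side shaker [ 0.433  0.051 -0.   ] 0.96
side pepper_mill [ 0.458  0.266 -0.001] 0.62
side caddy [ 0.534 -0.198  0.002] 0.76
side caddy_mouth [ 0.514 -0.174  0.183] 0.63
side caddy_throat [ 0.528 -0.192  0.17 ] 0.76
side spice_jar_mid [0.509 0.111 0.054] 0.89
side spice_jar_mid [0.566 0.014 0.052] 0.78
side spice_jar_mid [0.588 0.117 0.052] 0.64
side spice_jar_mid [ 0.526 -0.193  0.169] 0.5
side spot spice_jar [0.566 0.032 0.071] 0.9 [283. 220.]
side spot spice_jar [0.507 0.125 0.076] 0.72 [312. 251.]
side spot spice_jar [0.587 0.139 0.072] 0.61 [270. 257.]
```

View pics/scene0.png

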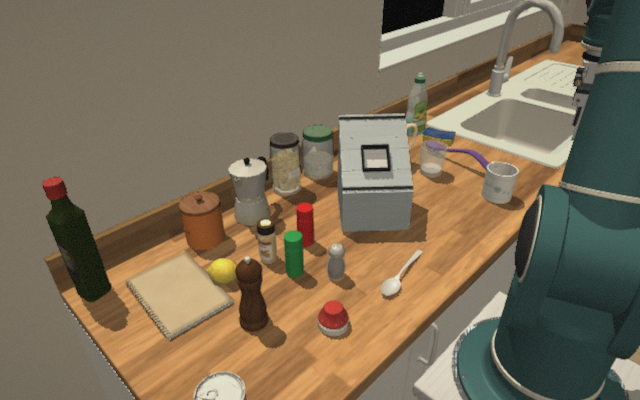

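View pics/side0.png

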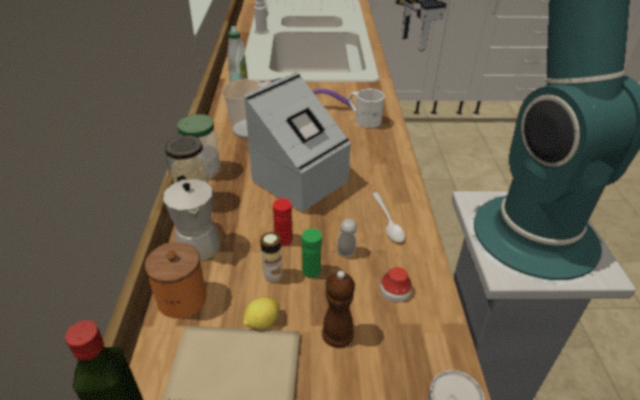

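The real jar (black cap, glass) is at scene pixel (267,242) and side pixel (271,257), about (0.586, 0.120). The green one (~0.507, 0.110) and the red one (~0.567, 0.015) are look-alikes. The caddy is yawed, so I'm zooming in on its corners.

Run:
```python
import cv2,numpy as np
a=cv2.imread('pics/scene0.png')[105:240,325:425];b=cv2.imread('pics/side0.png')[65:215,240:360]
a=cv2.resize(a,None,fx=4,fy=4,interpolation=cv2.INTER_CUBIC);b=cv2.resize(b,None,fx=3.333,fy=3.333,interpolation=cv2.INTER_CUBIC)
o=np.zeros((540,800,3),np.uint8);o[:a.shape[0],:400]=a;o[:b.shape[0],400:400+min(400,b.shape[1])]=b[:,:400]
cv2.imwrite('pics/crop.png',o)
```

```text
(no output)
```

View pics/crop.png

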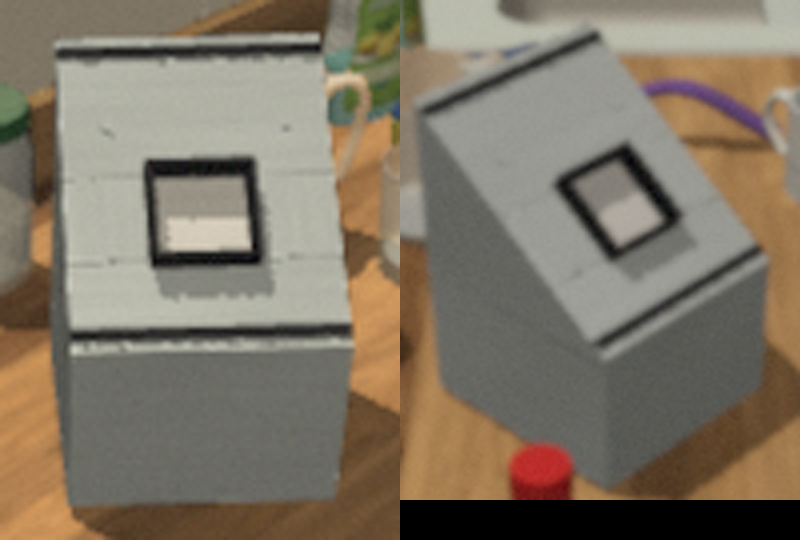

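```bash
cat > h.py <<'E'
from rig import bot, snapshot, finder
import numpy as np, cv2
from scipy.spatial.transform import Rotation as R
def proj(p,X):
    X=np.atleast_2d(X);c=(p['extrinsics']@np.c_[X,np.ones(len(X))].T)[:3]
    u=p['camera_matrix']@c;return (u[:2]/u[2]).T
def ground(p,uv,z=0):
    K=p['camera_matrix'];E=p['extrinsics'];d=E[:3,:3].T@np.linalg.inv(K)@np.r_[uv,1];o=-E[:3,:3].T@E[:3,3]
    return o+d*(z-o[2])/d[2]
def step(pos,rot):
    "mm and rotvec in tool axes from the present pose to the target"
    s=bot.observe();O=np.array(s['orientation'])
    print('travel',(O.T@(np.array(pos)-s['ee_pos'])*1000).round(1),'angular',R.from_matrix(O.T@rot).as_rotvec().round(4),'t',s['time_s'],'w',round(s['width'],4),'F',np.round(s['contact_force'],1))
E
python3 - <<'E'
from h import *
from scipy.optimize import least_squares
a=np.deg2rad(35);sl=np.array([np.cos(a),0,np.sin(a)]);yy=np.array([0,1,0]);m=np.array([-.025,0,.184])
P=dict(BL=[.09,.085,.246],BR=[.09,-.085,.246],FL=[-.09,.085,.12],FR=[-.09,-.085,.12],fl=[-.09,.085,0],fr=[-.09,-.085,0],bl=[.09,.085,0],
 cbl=m+.034*(sl+yy),cbr=m+.034*(sl-yy),cfr=m+.034*(-sl-yy),cfl=m+.034*(-sl+yy))
sc=dict(BL=(55,40),BR=(320,35),FL=(70,350),FR=(353,345),fl=(70,505),fr=(335,497),cbl=(145,160),cbr=(254,157),cfr=(262,263),cfl=(153,266))
sd=dict(BL=(418,105),BR=(597,30),FR=(768,262),FL=(603,357),fl=(608,488),fr=(762,385),bl=(440,383),cbl=(555,184),cbr=(628,145),cfr=(682,215),cfl=(617,257))
ps=snapshot('scene');pd=snapshot('side')
def f(v):
    r=[]
    Z=R.from_euler('z',v[2]).as_matrix()
    for p,d,k,o,off in((ps,sc,4,(325,105),0),(pd,sd,3.3333,(240,65),400)):
        X=np.array([P[n] for n in d])@Z.T+[v[0],v[1],0]
        uv=np.array([((d[n][0]-off)/k+o[0],d[n][1]/k+o[1]) for n in d])
        r.append(proj(p,X)-uv)
    return np.concatenate(r)
s=least_squares(lambda v:f(v).ravel(),[.535,-.196,-.5],loss='soft_l1');v=s.x
print(v.round(4),np.rad2deg(v[2]));print(f(v).round(1).tolist())
Z=R.from_euler('z',v[2]).as_matrix()
print('mouth',Z@m+[v[0],v[1],0],'inward',Z@[np.sin(a),0,-np.cos(a)])
for p,n,l in((ps,'scene',[(252,222),(240,195)]),(pd,'side',[(198,255),(262,325)])):
    for uv in l: print(n,uv,ground(p,uv).round(3))
E
```

```text
[ 0.5332 -0.1955 -0.774 ] -44.344076649264835
[[-0.1, -1.0], [-0.2, -0.9], [-0.5, 0.6], [-0.2, 0.6], [-1.3, 1.7], [-0.7, 2.5], [-0.2, -1.2], [0.2, -0.9], [0.3, -2.4], [-0.7, -2.7], [-1.4, -3.0], [-1.1, -3.7], [1.1, -1.1], [0.7, 0.4], [-0.5, 2.1], [0.2, 1.7], [-0.1, 1.3], [1.5, -4.3], [0.6, -3.0], [1.6, -0.8], [0.6, -2.1]]
mouth [ 0.51530194 -0.1780056   0.184     ] inward [ 0.4101962  -0.40091023 -0.81915204]
scene (252, 222) [0.729 0.056 0.   ]
scene (240, 195) [ 0.858 -0.002  0.   ]
side (198, 255) [0.749 0.063 0.   ]
side (262, 325) [0.6   0.243 0.   ]
```

Run:
```python
from h import *
D=np.array([[.715,-.699,0],[-.699,-.715,0],[0,0,-1.]]).T
step([.46,-.2,.42],D)
```

```text
travel [ 368.4 -284.6 -117.4] angular [-0.0000e+00  1.0000e-04  1.1099e+00] t 1.0 w 0.094 F [-0.  -0.4  0.1]
```

Call:
{"name": "carry_out", "arguments": {"increments": [{"travel": [30, -20, -40], "angular": [0, 0, 0.14], "gripper": 0}, {"travel": [75, -55, -70], "angular": [0, 0, 0.3], "gripper": 0}, {"travel": [125, -95, -90], "angular": [0, 0, 0.46], "gripper": 0}, {"travel": [175, -133, -105], "angular": [0, 0, 0.62], "gripper": 0}, {"travel": [225, -171, -117], "angular": [0, 0, 0.78], "gripper": 0}, {"travel": [275, -209, -117], "angular": [0, 0, 0.94], "gripper": 0}, {"travel": [325, -247, -117], "angular": [0, 0, 1.11], "gripper": 0}, {"travel": [368, -285, -117], "angular": [0, 0, 1.11], "gripper": 0}]}}

```text
time_s: 2.0
ee_pos: [0.4453, -0.2237, 0.4198]
orientation: [[0.712, -0.702, 0.0], [-0.702, -0.712, -0.0], [0.001, 0.0, -1.0]]
contact_force: [1.7, 0.1, 0.4]
width: 0.0942
finger_force: 0.0
```

Run:
```python
from h import *
D=np.array([[.715,-.699,0],[-.699,-.715,0],[0,0,-1.]]).T
p=snapshot('wrist');cv2.imwrite('pics/w1.png',p['image'][:,:,::-1])
E=p['extrinsics'];print('cam',-E[:3,:3].T@E[:3,3],'K',p['camera_matrix'].round(1).tolist(),'zax',E[2,:3].round(3))
for t in ['caddy','caddy_mouth','caddy_throat','spice_jar']:
    for r in finder.tip_of(p,t)[:4]: print(t,np.round(r['centre'],3),round(r['p'],2))
print(bot.observe()['q'])
step([.46,-.2,.42],D)
step([.586,.12,.32],D)
```

```text
cam [ 0.49994812 -0.27744183  0.50168769] K [[309.7, 0.0, 315.9], [0.0, 309.7, 199.6], [0.0, 0.0, 1.0]] zax [-0.19   0.185 -0.964]
caddy_mouth [ 0.515 -0.179  0.185] 0.59
caddy_throat [ 0.526 -0.185  0.167] 0.85
spice_jar [ 0.567  0.014 -0.001] 0.76
spice_jar [0.59  0.118 0.003] 0.71
spice_jar [ 0.508  0.105 -0.   ] 0.59
[ 0.57000588  0.09869488 -0.17583781  1.75882578  0.01821859  1.28571689
 -1.95497502]
travel [ -6.6 -28.9  -0.5] angular [ 0.0003 -0.      0.    ] t 2.25 w 0.0938 F [-0.4 -0.4 -0. ]
travel [-140.2 -345.9   99.4] angular [ 0.0003 -0.      0.    ] t 2.25 w 0.0938 F [-0.4 -0.4 -0. ]
```

View pics/w1.png

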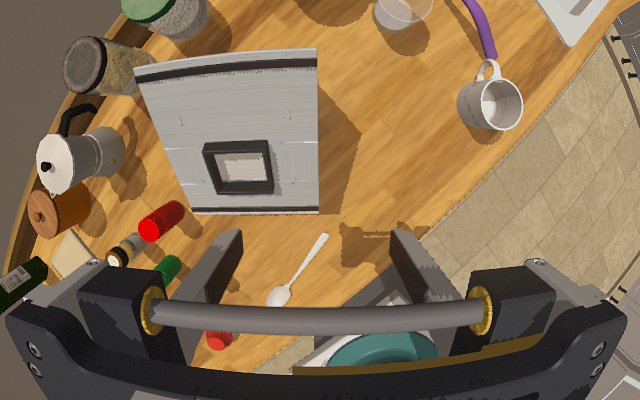

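Run:
```python
from h import *
step([.587,.12,.29],R.from_euler('z',-10,degrees=True).as_matrix()@np.diag([1,-1,-1]))
```

```text
travel [-139.5 -346.6  129.4] angular [ 3.000e-04  1.000e-04 -5.995e-01] t 2.25 w 0.0938 F [-0.4 -0.4 -0. ]
```

Call:
{"name": "carry_out", "arguments": {"increments": [{"travel": [-20, -50, 0], "angular": [0, 0, -0.1], "gripper": 0}, {"travel": [-42, -105, 0], "angular": [0, 0, -0.2], "gripper": 0}, {"travel": [-64, -160, 10], "angular": [0, 0, -0.3], "gripper": 0}, {"travel": [-86, -215, 40], "angular": [0, 0, -0.4], "gripper": 0}, {"travel": [-108, -265, 70], "angular": [0, 0, -0.5], "gripper": 0}, {"travel": [-126, -310, 100], "angular": [0, 0, -0.6], "gripper": 0}, {"travel": [-139, -347, 129], "angular": [0, 0, -0.6], "gripper": 0}, {"travel": [-139, -347, 129], "angular": [0, 0, -0.6], "gripper": 0}]}}

```text
time_s: 3.25
ee_pos: [0.5878, 0.1214, 0.2878]
orientation: [[0.985, -0.172, -0.004], [-0.172, -0.985, 0.0], [-0.004, 0.0, -1.0]]
contact_force: [0.0, -0.2, 0.3]
width: 0.094
finger_force: 0.0
```

Run:
```python
from h import *
p=snapshot('wrist');cv2.imwrite('pics/w2.png',p['image'][:,:,::-1])
for t in ['spice_jar','spice_jar_mid']:
    for r in finder.tip_of(p,t)[:4]: print(t,np.round(r['centre'],3),round(r['p'],2))
print(bot.observe()['q'],bot.observe()['ee_pos'])
step([.587,.12,.17],R.from_euler('z',-10,degrees=True).as_matrix()@np.diag([1,-1,-1]))
```

```text
spice_jar [ 0.567  0.016 -0.002] 0.95
spice_jar [0.587 0.12  0.003] 0.7
spice_jar [ 0.512  0.11  -0.003] 0.69
spice_jar_mid [0.509 0.109 0.055] 0.94
spice_jar_mid [0.588 0.12  0.05 ] 0.89
spice_jar_mid [0.57  0.017 0.054] 0.63
[ 0.10239781  0.42055895 -0.45985416  1.67832309  0.20648848  1.09078267
 -2.16572271] [0.58829071 0.11859669 0.2908957 ]
travel [ -1.6  -1.2 120.9] angular [ 0.0005 -0.0005 -0.0018] t 3.4 w 0.0942 F [ 0.2 -0.2  0.7]
```

View pics/w2.png

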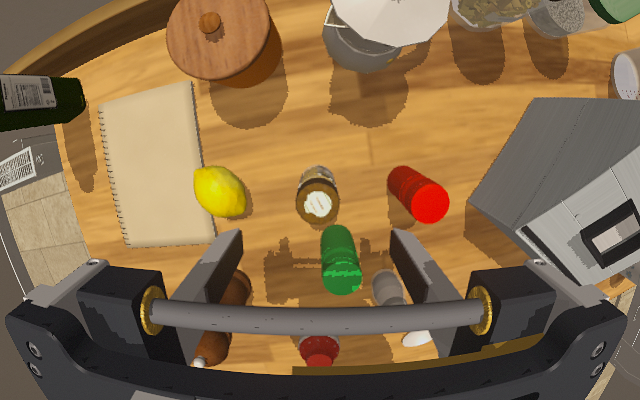

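Call:
{"name": "carry_out", "arguments": {"increments": [{"travel": [-1, -1, 40], "gripper": 0}, {"travel": [-1, -1, 80], "gripper": 0}, {"travel": [-1, -1, 110], "gripper": 0}, {"travel": [-1, -1, 120], "gripper": 0}, {"travel": [-1, -1, 120], "gripper": 0}, {"travel": [-1, -1, 120], "gripper": 1}, {"travel": [-1, -1, 120], "gripper": 1}, {"travel": [-1, -1, 120], "gripper": 1}], "force": 25}}

```text
invalid input
```

Run:
```python
from h import *
Dn=np.array([[.715,-.699,0],[-.699,-.715,0],[0,0,-1.]]).T
T=Dn@R.from_euler('y',-35,degrees=True).as_matrix()
print(T.round(3)); m=np.array([.515,-.1785,.184]);ax=np.array([.410,-.401,-.819])
# jar bottom 30 mm before rim: tip 68+30 before rim
step([.587,.12,.34],R.from_euler('z',-10,degrees=True).as_matrix()@np.diag([1,-1,-1]))
step(m-ax*(.097+.070+.030),T)
print(m-ax*(.197),bot.observe()['finger_force'],bot.observe()['ee_pos'])
```

```text
[[ 0.586 -0.699 -0.41 ]
 [-0.573 -0.715  0.401]
 [-0.574  0.    -0.819]]
travel [ -1.5  -1.1 -49.1] angular [ 0.0005 -0.0005 -0.0018] t 3.4 w 0.0942 F [ 0.2 -0.2  0.7]
travel [-113.4  241.8  -54.4] angular [ 0.1829 -0.5929  0.5788] t 3.4 w 0.0942 F [ 0.2 -0.2  0.7]
[ 0.43423  -0.099503  0.345343] 0.0 [0.58829071 0.11859669 0.2908957 ]
```

Call:
{"name": "carry_out", "arguments": {"increments": [{"travel": [-1, -1, 40], "angular": [0, 0, 0], "gripper": 0}, {"travel": [-1, -1, 80], "angular": [0, 0, 0], "gripper": 0}, {"travel": [-1, -1, 110], "angular": [0, 0, 0], "gripper": 0}, {"travel": [-1, -1, 120], "angular": [0, 0, 0], "gripper": 0}, {"travel": [-1, -1, 120], "angular": [0, 0, 0], "gripper": 0}, {"travel": [-1, -1, 120], "angular": [0, 0, 0], "gripper": 1}, {"travel": [-1, -1, 120], "angular": [0, 0, 0], "gripper": 1}, {"travel": [-1, -1, 120], "angular": [0, 0, 0], "gripper": 1}], "force": 25}}

```text
time_s: 4.4
ee_pos: [0.5873, 0.1215, 0.1711]
orientation: [[0.985, -0.173, 0.001], [-0.173, -0.985, 0.0], [0.001, -0.0, -1.0]]
contact_force: [0.0, -1.1, 0.3]
width: 0.0674
finger_force: 0.0
```

```bash
cat >> h.py <<'E'
Dn=np.array([[.715,-.699,0],[-.699,-.715,0],[0,0,-1.]]).T
T=Dn@R.from_euler('y',35,degrees=True).as_matrix()
m=np.array([.515,-.1785,.184]);ax=T[:,2]
E
python3 - <<'E'
from h import *
print(T.round(3))
step([.587,.12,.34],R.from_euler('z',-10,degrees=True).as_matrix()@np.diag([1,-1,-1]))
step(m-ax*(.097+.070+.030),T)
print(m-ax*(.197),bot.observe()['finger_force'],bot.observe()['ee_pos'])
E
```

```text
[[ 0.586 -0.699  0.41 ]
 [-0.573 -0.715 -0.401]
 [ 0.574  0.    -0.819]]
travel [ 1.000e-01  1.500e+00 -1.689e+02] angular [-0.0002 -0.0007  0.0003] t 4.4 w 0.0674 F [ 0.  -1.1  0.3]
travel [-112.3  244.2 -174.4] angular [-0.1836  0.5916  0.5808] t 4.4 w 0.0674 F [ 0.  -1.1  0.3]
[ 0.43420889 -0.0995168   0.34537295] 0.0 [0.58729616 0.12154678 0.17106265]
```

Call:
{"name": "carry_out", "arguments": {"increments": [{"travel": [0, 0, 0], "angular": [0, 0, 0], "gripper": 1}, {"travel": [0, 0, 0], "angular": [0, 0, 0], "gripper": 1}, {"travel": [0, 0, 0], "angular": [0, 0, 0], "gripper": 1}, {"travel": [0, 0, 0], "angular": [0, 0, 0], "gripper": 1}, {"travel": [0, 0, 0], "angular": [0, 0, 0], "gripper": 1}, {"travel": [0, 0, 0], "angular": [0, 0, 0], "gripper": 1}, {"travel": [0, 0, -10], "angular": [0, 0, 0], "gripper": 1}, {"travel": [0, 0, -50], "angular": [0, 0, 0], "gripper": 1}], "force": 25}}

```text
time_s: 5.4
ee_pos: [0.5863, 0.1213, 0.2199]
orientation: [[0.985, -0.173, -0.004], [-0.173, -0.985, -0.0], [-0.003, 0.001, -1.0]]
contact_force: [0.5, -0.1, -0.9]
width: 0.0407
finger_force: 24.9
```

Run:
```python
from h import *
step([.587,.12,.35],R.from_euler('z',-10,degrees=True).as_matrix()@np.diag([1,-1,-1]))
step(m-ax*(.097+.070+.030),T)
print(bot.observe()['finger_force'],bot.observe()['ee_pos'])
```

```text
travel [   0.5    1.3 -130.1] angular [0.001  0.0035 0.0004] t 5.4 w 0.0407 F [ 0.5 -0.1 -0.9]
travel [-111.9  243.9 -124.8] angular [-0.1813  0.5953  0.5817] t 5.4 w 0.0407 F [ 0.5 -0.1 -0.9]
24.945892095565796 [0.58626274 0.12130492 0.21994166]
```

Call:
{"name": "carry_out", "arguments": {"increments": [{"travel": [0, 0, -60], "angular": [0, 0, 0], "gripper": 1}, {"travel": [-5, 10, -120], "angular": [0, 0, 0], "gripper": 1}, {"travel": [-25, 55, -135], "angular": [-0.03, 0.1, 0.1], "gripper": 1}, {"travel": [-45, 98, -140], "angular": [-0.06, 0.2, 0.2], "gripper": 1}, {"travel": [-65, 141, -140], "angular": [-0.09, 0.3, 0.3], "gripper": 1}, {"travel": [-85, 185, -140], "angular": [-0.125, 0.41, 0.4], "gripper": 1}, {"travel": [-103, 225, -135], "angular": [-0.155, 0.51, 0.5], "gripper": 1}, {"travel": [-112, 244, -130], "angular": [-0.181, 0.595, 0.582], "gripper": 1}]}}

```text
time_s: 6.4
ee_pos: [0.4331, -0.1004, 0.3512]
orientation: [[0.579, -0.702, 0.415], [-0.574, -0.712, -0.404], [0.579, -0.004, -0.816]]
contact_force: [0.1, 0.4, -0.5]
width: 0.0403
finger_force: 24.9
```

Run:
```python
from h import *
step(m-ax*(.197),T)
for c in ['side','scene']:
    p=snapshot(c)
    for t in ['spice_jar','caddy_mouth']:
        for r in finder.tip_of(p,t)[:4]: print(c,t,np.round(r['centre'],3),round(r['p'],2))
s=bot.observe();O=np.array(s['orientation']);print('q',np.round(s['q'],2),'jar bottom expected',s['ee_pos']+O[:,2]*.168)
cv2.imwrite('pics/s2.png',cv2.resize(snapshot('side')['image'][20:240,200:420,::-1],None,fx=2.5,fy=2.5))
```

```text
travel [-3.2 -1.4  4.8] angular [-0.0012 -0.0062 -0.0058] t 6.4 w 0.0403 F [ 0.1  0.4 -0.5]
side spice_jar [0.505 0.109 0.002] 0.81
side spice_jar [ 0.501 -0.169  0.216] 0.71
side spice_jar [ 0.565  0.015 -0.005] 0.64
side caddy_mouth [ 0.516 -0.173  0.182] 0.69
scene spice_jar [ 0.502 -0.17   0.211] 0.71
scene spice_jar [0.565 0.016 0.001] 0.6
scene spice_jar [0.507 0.113 0.001] 0.56
scene caddy_mouth [ 0.514 -0.178  0.18 ] 0.76
q [ 0.38 -0.13 -0.42  2.23  0.63  0.68 -2.82] jar bottom expected [ 0.50467155 -0.16600387  0.21365471]
```

View pics/s2.png

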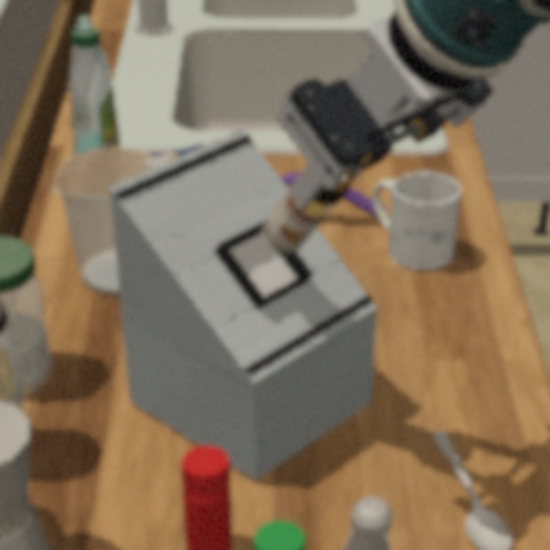

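The jar is lined up 30 mm above the collar, and its measured bottom matches the axis. Joint 7 is at its limit, so I'll turn the tool back about its own axis, which makes no difference to the round jar.

Call:
{"name": "carry_out", "arguments": {"increments": [{"travel": [-1, 0, 1], "angular": [0, 0, -0.1], "gripper": 1}, {"travel": [-2, -1, 2], "angular": [0, 0, -0.22], "gripper": 1}, {"travel": [-3, -1, 3], "angular": [0, 0, -0.35], "gripper": 1}, {"travel": [-3, -1, 5], "angular": [0, 0, -0.48], "gripper": 1}, {"travel": [-3, -1, 5], "angular": [-0.001, -0.006, -0.6], "gripper": 1}, {"travel": [-3, -1, 5], "angular": [-0.001, -0.006, -0.6], "gripper": 1}, {"travel": [-3, -1, 5], "angular": [-0.001, -0.006, -0.6], "gripper": 1}, {"travel": [-3, -1, 5], "angular": [-0.001, -0.006, -0.6], "gripper": 1}]}}

```text
time_s: 7.75
ee_pos: [0.4356, -0.0988, 0.3447]
orientation: [[0.878, -0.249, 0.408], [-0.074, -0.914, -0.399], [0.472, 0.321, -0.821]]
contact_force: [-0.8, 0.0, -1.0]
width: 0.04
finger_force: 24.9
```

```bash
cat >> h.py <<'E'
T2=T@R.from_euler('z',-.6).as_matrix()
E
python3 - <<'E'
from h import *
step(m-ax*(.197),T2)
step(m-ax*(.102),T2)
for c in ['side','scene']:
    p=snapshot(c)
    for r in finder.tip_of(p,'spice_jar')[:4]: print(c,np.round(r['centre'],3),round(r['p'],2))
s=bot.observe();O=np.array(s['orientation']);print('q',np.round(s['q'],2),'jar bottom expected',s['ee_pos']+O[:,2]*.168)
E
```

```text
travel [-0.9  1.2 -0.8] angular [-0.0018  0.0031 -0.0037] t 7.75 w 0.04 F [-0.8  0.  -1. ]
travel [-0.6  1.3 94.2] angular [-0.0018  0.0031 -0.0037] t 7.75 w 0.04 F [-0.8  0.  -1. ]
side [ 0.565  0.016 -0.003] 0.78
side [0.504 0.109 0.002] 0.73
side [ 0.498 -0.166  0.208] 0.59
scene [0.507 0.112 0.004] 0.85
scene [0.568 0.014 0.002] 0.69
scene [ 0.499 -0.166  0.204] 0.59
q [ 0.33 -0.12 -0.38  2.24  0.65  0.68 -2.24] jar bottom expected [ 0.50405105 -0.16604654  0.20680065]
```

Call:
{"name": "carry_out", "arguments": {"increments": [{"travel": [1, 1, 8], "angular": [0, 0, 0], "gripper": 1}, {"travel": [1, 1, 16], "angular": [0, 0.002, 0], "gripper": 1}, {"travel": [1, 1, 24], "angular": [0, 0.002, 0], "gripper": 1}, {"travel": [1, 1, 30], "angular": [0, 0.002, 0], "gripper": 1}, {"travel": [1, 1, 36], "angular": [0, 0.002, 0], "gripper": 1}, {"travel": [1, 1, 41], "angular": [0, 0.002, 0], "gripper": 1}, {"travel": [1, 1, 45], "angular": [0, 0.002, 0], "gripper": 1}, {"travel": [1, 1, 45], "angular": [0, 0.002, 0], "gripper": 1}], "force": 40}}

```text
time_s: 8.95
ee_pos: [0.4545, -0.118, 0.3084]
orientation: [[0.878, -0.247, 0.409], [-0.071, -0.914, -0.399], [0.473, 0.322, -0.82]]
contact_force: [-0.2, 0.1, -1.5]
width: 0.0404
finger_force: 39.9
```

Run:
```python
from h import *
step(m-ax*(.102),T2)
p=snapshot('scene');a=cv2.resize(p['image'][90:240,310:450,::-1],None,fx=2.85,fy=3.5)
b=cv2.resize(snapshot('side')['image'][60:200,240:350,::-1],None,fx=3.6,fy=3.75)
cv2.imwrite('pics/c2.png',np.hstack([a[:520,:399],b[:520,:396]]))
```

```text
travel [-1.5  0.2 48.9] angular [-0.0017  0.0014 -0.002 ] t 8.95 w 0.0404 F [-0.2  0.1 -1.5]
```

View pics/c2.png

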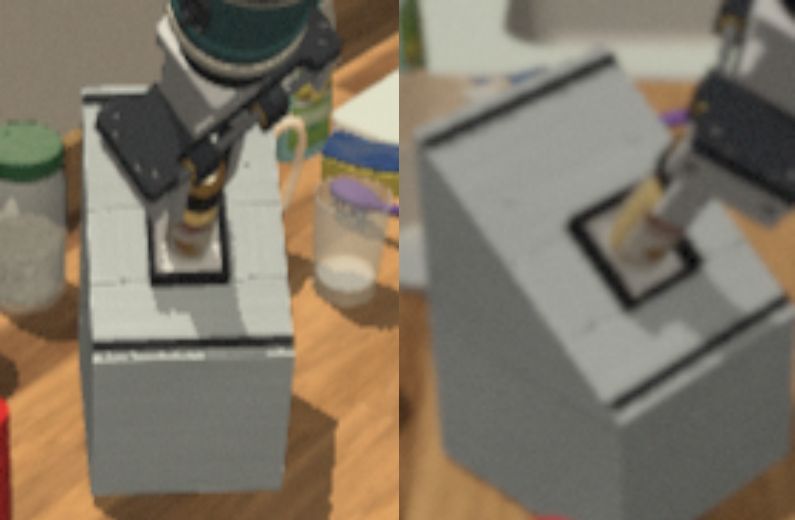

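The jar's bottom is inside the collar (scene crop (190,250)) and nothing is touching. Pushing on through the flap.

Call:
{"name": "carry_out", "arguments": {"increments": [{"travel": [-1, 0, 8], "angular": [0, 0, 0], "gripper": 1}, {"travel": [-1, 0, 15], "angular": [0, 0, 0], "gripper": 1}, {"travel": [-1, 0, 22], "angular": [0, 0, 0], "gripper": 1}, {"travel": [-1, 0, 29], "angular": [0, 0, 0], "gripper": 1}, {"travel": [-1, 0, 36], "angular": [0, 0, 0], "gripper": 1}, {"travel": [-1, 0, 43], "angular": [0, 0, 0], "gripper": 1}, {"travel": [-1, 0, 48], "angular": [0, 0, 0], "gripper": 1}, {"travel": [-1, 0, 48], "angular": [0, 0, 0], "gripper": 1}]}}

```text
time_s: 10.05
ee_pos: [0.4733, -0.1371, 0.2683]
orientation: [[0.878, -0.247, 0.409], [-0.071, -0.914, -0.399], [0.473, 0.322, -0.821]]
contact_force: [-0.9, 0.4, -1.7]
width: 0.0402
finger_force: 39.9
```

Run:
```python
from h import *
step(m-ax*(.102),T2)
step(m-ax*(.097+.08),T2)
```

```text
travel [-0.4  0.2  0.8] angular [-0.0017  0.0017 -0.002 ] t 10.05 w 0.0402 F [-0.9  0.4 -1.7]
travel [ -0.6   0.1 -74.2] angular [-0.0017  0.0017 -0.002 ] t 10.05 w 0.0402 F [-0.9  0.4 -1.7]
```

Call:
{"name": "carry_out", "arguments": {"increments": [{"travel": [0, 0, 0], "angular": [0, 0, 0], "gripper": 0.3}, {"travel": [0, 0, 0], "angular": [0, 0, 0], "gripper": 0.3}, {"travel": [0, 0, 0], "angular": [0, 0, 0], "gripper": 0.3}, {"travel": [0, 0, 0], "angular": [0, 0, 0], "gripper": 0.3}, {"travel": [0, 0, -20], "angular": [0, 0, 0], "gripper": 0.3}, {"travel": [0, 0, -40], "angular": [0, 0, 0], "gripper": 0.3}, {"travel": [0, 0, -65], "angular": [0, 0, 0], "gripper": 0.3}, {"travel": [0, 0, -75], "angular": [0, 0, 0], "gripper": 0.3}]}}

```text
time_s: 11.05
ee_pos: [0.4425, -0.1067, 0.3313]
orientation: [[0.877, -0.247, 0.411], [-0.071, -0.914, -0.4], [0.475, 0.322, -0.819]]
contact_force: [-0.3, -0.2, -0.1]
width: 0.0658
finger_force: 0.0
```

Run:
```python
from h import *
step(m-ax*(.097+.08),T2)
p=snapshot('scene');a=cv2.resize(p['image'][90:240,310:450,::-1],None,fx=2.85,fy=3.5)
b=cv2.resize(snapshot('side')['image'][60:200,240:350,::-1],None,fx=3.6,fy=3.75)
cv2.imwrite('pics/c3.png',np.hstack([a[:520,:399],b[:520,:396]]))
```

```text
travel [-1.1  0.1  2.2] angular [-0.0015 -0.0006 -0.0021] t 11.05 w 0.0658 F [-0.3 -0.2 -0.1]
```

View pics/c3.png

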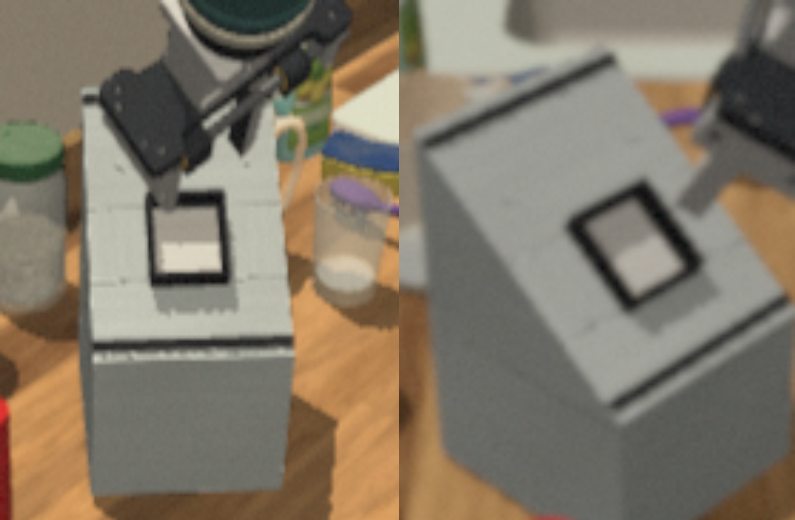

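Both views show an empty collar with the flap flush, as at the start. I'll back off, compare the collar pixels with the first picture, then hand in.

Call:
{"name": "carry_out", "arguments": {"increments": [{"travel": [0, 0, -20], "angular": [0, 0, 0], "gripper": 0.3}, {"travel": [0, 0, -40], "angular": [0, 0, 0], "gripper": 0.3}, {"travel": [0, 0, -60], "angular": [0, 0, 0], "gripper": 0.3}, {"travel": [0, 0, -70], "angular": [0, 0, 0], "gripper": 0.3}, {"travel": [0, 0, -70], "angular": [0, 0, 0], "gripper": 0.3}, {"travel": [0, 0, -70], "angular": [0, 0, 0], "gripper": 0.3}, {"travel": [0, 0, -70], "angular": [0, 0, 0], "gripper": 0.3}, {"travel": [0, 0, -70], "angular": [0, 0, 0], "gripper": 0.3}]}}

```text
time_s: 12.15
ee_pos: [0.414, -0.0792, 0.3873]
orientation: [[0.878, -0.247, 0.409], [-0.071, -0.914, -0.399], [0.473, 0.322, -0.821]]
contact_force: [0.0, 0.6, -0.5]
width: 0.0658
finger_force: 0.0
```

Run:
```python
from h import *
for c,(y0,y1,x0,x1) in dict(scene=(144,172,361,391),side=(108,143,286,322)).items():
    a=cv2.imread(f'pics/{c}0.png')[:,:,::-1][y0:y1,x0:x1].astype(int)
    d=np.abs(snapshot(c)['image'][y0:y1,x0:x1].astype(int)-a).mean(2);print(c,d.mean().round(1),np.percentile(d,[50,90,99]))
p=snapshot('scene')
for t in ['shaker','pepper_mill','spice_jar']:
    for r in finder.tip_of(p,t): print(t,np.round(r['centre'],3),round(r['p'],2))
```

```text
scene 4.9 [ 5.  8. 10.]
side 2.6 [2.33333333 4.66666667 9.        ]
shaker [ 0.43   0.054 -0.005] 0.63
pepper_mill [0.463 0.265 0.001] 0.65
spice_jar [0.504 0.108 0.006] 0.81
spice_jar [ 0.564  0.015 -0.001] 0.57
```

The collar looks just as it did at the start, so the flap is shut. The bystanders haven't moved.

```bash
python3 -c "
from rig import bot
print(bot.finish_job())"
```

```text
the job is handed in; nothing more can be done
None
```

The spice jar went bottom first through the flap and dropped into the caddy; the flap looks shut, the shaker and mill haven't moved, and the job is handed in at about 12 s (no verdict was returned).

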